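# Load the round rubber sample under the test bar

## Task

Take the sample slider that carries the round rubber disc by its black handle and slide it, plate first, under the fixed steel bar of the test stage until it is fully home against the stop behind the bar, lying flat and straight between the guides, then let go. Leave the slider with the long rubber strip where it lies.

Things in the scene. Friction and masses are not known exactly. Their poses are not given: they have to be found in the camera images.
- stage: Fixed test stage; origin on the bench below the bar's middle; x = way in, away from the robot, z up; mouth at -x. Grey floor plate x -40 to 46, y -55 to 55, top at z 6 (mm). Guides x -30 to 32, 12 wide, 72 apart. Steel bar across them, x -12 to 12, z 28 to 42 (bush, screws to 48): opening 22 high. Stop behind the bar, face at x 32, top at z 20.
- stage_home (a point): Point fixed to the stage, 68 mm in front of the bar's middle line (stage x -68, y 0) and 28 mm above the bench: the handle centre of a slider that lies flat on the stage floor, middle of the channel, its plate's front edge touching the stop. Axes as the stage's.
- round_slider_grip (a point): Slider to load, loose, about 90 g: aluminium plate 75 long (x), 50 wide, 8 thick, on it a round rubber disc (32 wide, 3 high); black handle block behind it, 36 long, 18 wide (y), 44 tall, level with the plate's underside. Point: handle centre, 22 above the underside; x towards the plate (it spans x 25 to 100), z up. Lies flat, handle roughly to the robot; grip across y.
- strip_slider_grip (a point): The other slider, same shape and size, with a long narrow rubber strip (50 by 14 mm) on its plate in place of the disc; not to be moved. Point and axes as on the round-disc slider.

How it is judged:
At the end, for the whole second after the job is handed in: The round-disc slider lies under the bar within 12 mm of fully home along the channel, its handle within 25 mm of the channel's middle line, flat (6 mm in height, 6 degrees), straight within 11 degrees; the strip slider is within 30 mm of where it lay (x of round_slider_grip in the frame of stage between -0.08 and -0.055 m and y of round_slider_grip in the frame of stage between -0.025 and 0.025 m and z of round_slider_grip in the frame of stage between 0.022 and 0.034 m and angle between round_slider_grip's own z axis and vertical below 0.1 rad and angle between the x axis of round_slider_grip and the x axis of stage, either way round below 0.2 rad and distance of strip_slider_grip from where it was at the start of the episode below 0.03 m); the robot touches nothing.
It fails at once if the strip slider is moved by more than 30 mm (distance of strip_slider_grip from where it was at the start of the episode above 0.03 m).
It also fails if it takes over 38 s, if anything falls off the work surface, if the arm or the gripper's body presses on something with over 40 N, if the wrist force passes 120 N, or if a joint passes its speed limit or range.

## Robot

A 6-joint arm with a two-finger parallel gripper is mounted at the origin on a cart in front of the work surface, level with it; the furniture and walls round the work are solid. World frame = base frame: x ahead of the robot, y to its left, z up, the work surface at z = 0. Lengths are in m, angles in rad, forces in N, time in s.
With the tool pointing down it reaches from about 0.4 to 0.825 m from the base axis. Payload 7 kg.
Tool frame: the origin (TCP) lies on the front face of the gripper's body, between the roots of the fingers; the fingertips stand 66 mm ahead of it and the grasp point (between the pads) lies 47 mm ahead of it; z points along the fingers, y is the line along which they close (so a half turn about z gives the same grasp; the last joint's range is limited). The gripper opens to 88 mm and grips with 3 to 60 N. Pads are 19 mm wide; open, the fingers measure 130 mm over their backs; the gripper's body (78 mm by 193 mm) begins 47 mm behind the grasp point.
Start: joints at [1.395, 0.359, 0.012, 0, -1.224, -0.288], TCP at [0.302, 0.604, 0.292] pointing down, gripper open.
Joint ranges: [-3.07, 3.07], [-1.43, 2.12], [-1.02, 1.25], [-3.03, 1.67], [-3.05, -0], [-3.03, 3.03]. Speed limits (rad/s): [2.39, 2.39, 3.01, 3.14, 3.14, 3.14].

## Interface

Orientations are given as [roll, pitch, yaw] about the fixed x, y, z axes, in that order (R = Rz(yaw) Ry(pitch) Rx(roll)).
In Python, from station import arm gives the robot as it stands. The module is installed in compiled form; this text tells all that it offers.
- The arm moves only by the tool move_arm, never from a script. Its argument "increments" is a list of rows, each an object of numbers: "jaw": the gripper command: -1 is shut, 1 is fully open, values between are in proportion; "dx", "dy", "dz": the shift along the tool's x, y, z in m; "twist": the turn about the tool's z in rad. A call has 1 to 12 rows; each row shifts and turns the commanded pose from where the row before left it, along the tool's axes as they then stand; what a row does not reach is not made up. A row lasts 1/12 s, in which the tool goes at most 41.7 mm and 7.16 degrees, less where a joint would pass 70% of its speed; a pose out of reach is approached as far as the arm can. A call is refused whole if a number of a shift passes 0.0417 or a number of a turn 0.125, either way. A call with a gripper value outside its range is refused whole. The fingers move at their own pace and stop on an object; "force" is the grip in N (left out, the last holds). Time passes only in rows, so rows that do not move let the fingers close. It gives the time, the measured TCP pose, the force, the opening and the grip force at its end, in the units of the state.
- arm.get_state(): the state, without advancing time (a new reading comes with each control period).
- arm.grab_frame(name): name is "side" or "top" or "wrist"; returns the picture (400x640x3 uint8, blue, green, red); there is no depth.
- arm.camera_info(name): a dict with "K" (3x3 intrinsics, pixels), "extrinsics" (4x4, takes a point from camera to world coordinates). Camera axes: x right, y down, z forward; pixel columns grow to the right and rows downward; lengths in m; the calibration is good to about 2 mm. A picture is of the moment at which its call begins: read the wrist's pose just before it. camera_info takes no time and is no camera call; for the wrist camera it gives the pose at the moment of the call.
- arm.job_done(): hands the job in; it is judged then, once.
Trained networks look in the newest picture that a camera, given by its name, has taken for a name from the list of things; names that differ only in an ending like _2 or _b are one class to them, and where a whole thing is asked for, a point or a joint stands for the part that bears it (a point fixed in the world has none). Each returns a list of dicts, best first, with "score" (0 to 1); they miss things now and then, are a little off and sometimes report something else, mostly with a low value. They report only what shows in the picture. A call takes as long as a camera call.
- arm.find_in(camera, name): "position" ([x, y, z] in m, in world coordinates, good to about 4 mm: the middle of the surface that is visible of it).
- arm.silhouettes(camera, name): "pixels" (400x640 bool, what is visible of it).
- arm.pinpoint(camera, name): "position" ([x, y, z] in m, in world coordinates, good to about 4 mm: a listed point, or the origin of a listed thing).
The state is a dict: "t": time; "q": joint angles; "qd": joint speeds; "joint_efforts": joint torques, N m; "eef_pos": TCP position; "ee_rot": TCP orientation; "force": force on the tool from outside, world axes, zero at the start; "moment": the same for the moment, N m; "width": finger opening in m; "gripper_force": force on a finger pad.
Only numpy, scipy, OpenCV 4.12 (cv2) and the standard library are available. Lean on these libraries where they do the work, as an engineer would, in place of code of your own. Each camera call takes 0.05 s, during which the arm holds its last target. There are 200 camera calls.

## Working session

There is one attempt and no reset: what is moved stays moved. The work goes in short steps, Python scripts to look and compute and a tool call to move; the robot and the scene stay as the last step left them, time stands still between calls to the robot, and variables do not carry over. Pictures are saved under pics/ and viewed, at most 10 in all, crops included, and the job is handed in when it is done.

Besides the shell and the picture viewer there is one more tool, called after "Request:" as name(argument=value, ...), one argument or row to a line, values as JSON. move_arm: Moves the arm, as the interface text tells. Its arguments: {"type":"object","properties":{"increments":{"type":"array"},"force":{"type":"number"}},"required":["increments"]}

```bash
mkdir -p pics; python3 - <<'E'
from station import arm
import cv2, numpy as np
s=arm.get_state(); print(s['t'],s['eef_pos'],s['ee_rot'],s['width'])
ims=[]
for c in ['top','side']:
    im=arm.grab_frame(c); ims.append(im)
    for n in ['stage','stage_home','round_slider_grip','strip_slider_grip']:
        print(c,n,[(np.round(d['position'],4),round(d['score'],2)) for d in arm.pinpoint(c,n)[:3]])
    i=arm.camera_info(c); print(i['K'],np.round(i['extrinsics'],3))
cv2.imwrite('pics/top.png',ims[0]); cv2.imwrite('pics/side.png',ims[1])
E
```

```text
0.0 [0.30183069 0.60332424 0.29121087] [ 3.13990016e+00 -1.84027221e-04 -4.63938317e-01] 0.08761438058086903
top stage [(array([ 0.6337,  0.0285, -0.002 ]), 0.68)]
top stage_home [(array([0.5727, 0.0411, 0.0282]), 0.76)]
top round_slider_grip [(array([0.4569, 0.2314, 0.0203]), 0.76)]
top strip_slider_grip []
[[384.4470736    0.         325.23008937]
 [  0.         384.4470736  194.94446165]
 [  0.           0.           1.        ]] [[-0.012 -0.994  0.111  0.439]
 [-1.     0.009 -0.027  0.222]
 [ 0.025 -0.112 -0.993  0.934]
 [ 0.     0.     0.     1.   ]]
side stage [(array([0.6346, 0.0228, 0.    ]), 0.56)]
side stage_home []
side round_slider_grip [(array([0.4589, 0.233 , 0.0229]), 0.89)]
side strip_slider_grip [(array([0.5412, 0.4023, 0.0232]), 0.67)]
[[441.80153528   0.         315.452912  ]
 [  0.         441.80153528 201.94674296]
 [  0.           0.           1.        ]] [[ 0.892 -0.295  0.343  0.277]
 [-0.452 -0.544  0.707 -0.411]
 [-0.022 -0.785 -0.619  0.566]
 [ 0.     0.     0.     1.   ]]
```

View pics/top.png

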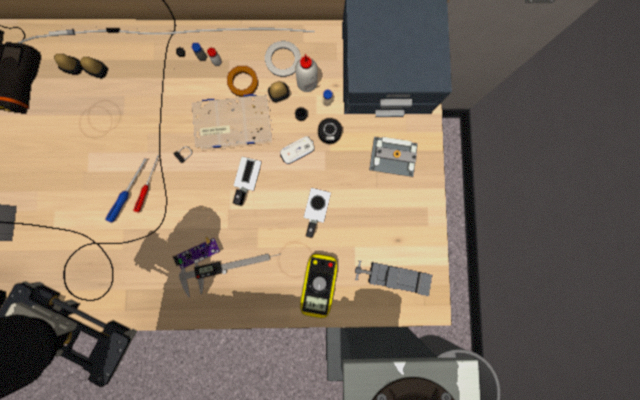

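View pics/side.png

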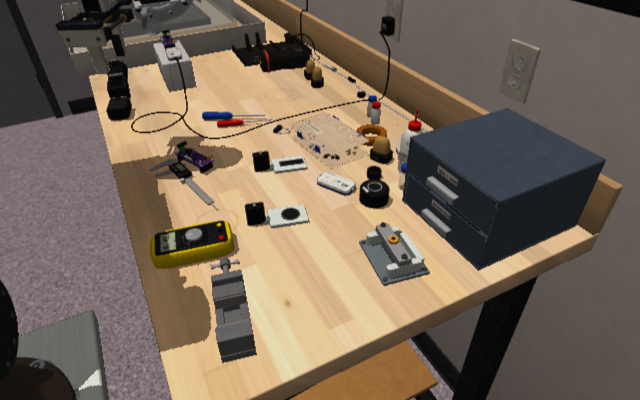

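The top view shows the round slider with its handle at (311,229) and plate at (317,203). The strip slider is at (246,175), and the stage is at (395,156), turned slightly clockwise. The side view agrees, and the path between slider and stage is clear. Next I measure the yaws.

```bash
cat > h.py <<'E'
from station import arm
import cv2, numpy as np
def plane(c,uv,z,info=None):
    i=info or arm.camera_info(c); E=np.array(i['extrinsics']); uv=np.atleast_2d(uv)
    r=np.c_[uv,np.ones(len(uv))]@np.linalg.inv(i['K']).T@E[:3,:3].T
    return (E[:3,3]+r*((z-E[2,3])/r[:,2])[:,None])[:,:2]
def rect(c,mask,z,info=None):
    cs,_=cv2.findContours(mask.astype(np.uint8),cv2.RETR_EXTERNAL,cv2.CHAIN_APPROX_NONE)
    k=max(cs,key=cv2.contourArea)[:,0,:].astype(float)
    return cv2.minAreaRect((plane(c,k,z,info)*1000).astype(np.float32))
E
python3 - <<'E'
from h import *
im=arm.grab_frame('top')
for n,z in [('stage',.006),('round_slider_grip',.008)]:
    for d in arm.silhouettes('top',n)[:2]:
        m=d['pixels']; print(n,round(d['score'],2),m.sum(),rect('top',m,z))
        if n!='stage':
            g=im.max(2); w=m&(g>120); print('plate',w.sum(),rect('top',w,.008))
cv2.imwrite('pics/crop.png',cv2.resize(im[120:250,290:430],None,fx=5,fy=4.6,interpolation=cv2.INTER_CUBIC))
E
```

```text
stage 0.93 1584 ((639.9779052734375, 26.351287841796875), (113.44061279296875, 90.28971099853516), 80.60430145263672)
round_slider_grip 0.63 777 ((500.4288024902344, 222.49078369140625), (50.61885070800781, 116.58125305175781), 76.35324096679688)
plate 512 ((509.1883239746094, 220.36407470703125), (50.61885070800781, 98.55325317382812), 76.35324096679688)
```

View pics/crop.png

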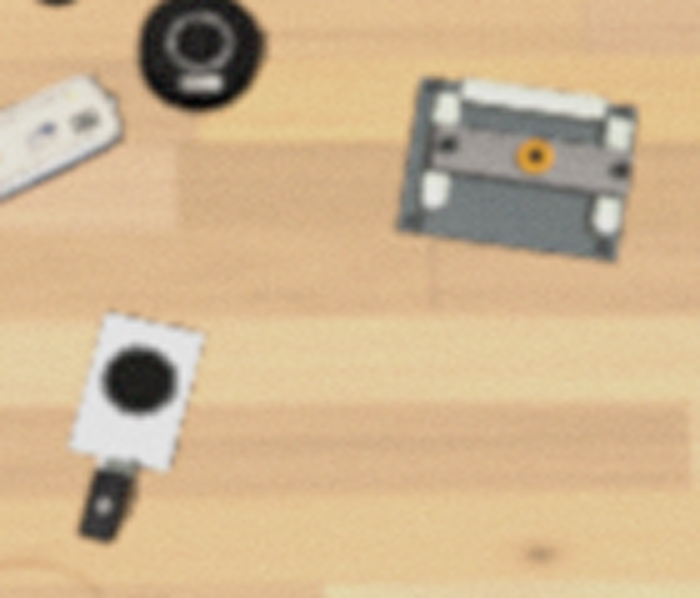

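The crop puts the plate at about (135,390) and the handle at (107,505). The stage's mouth faces down, toward the robot, with the guides at (435,190) and (607,215). The slider's yaw is about -0.238 and the stage's about -0.164, so I'm approaching the handle now.

Request:
move_arm(
  increments=[
    {"jaw": 1, "twist": -0.113},
    {"jaw": 1, "twist": -0.113},
    {"jaw": 1, "dx": 0.0239, "dy": 0.0324},
    {"jaw": 1, "dx": 0.0239, "dy": 0.0324},
    {"jaw": 1, "dx": 0.0239, "dy": 0.0324},
    {"jaw": 1, "dx": 0.0239, "dy": 0.0324},
    {"jaw": 1, "dx": 0.0239, "dy": 0.0324},
    {"jaw": 1, "dx": 0.0239, "dy": 0.0324},
    {"jaw": 1, "dx": 0.0239, "dy": 0.0324},
    {"jaw": 1, "dx": 0.0239, "dy": 0.0324},
    {"jaw": 1, "dx": 0.0239, "dy": 0.0324},
    {"jaw": 1, "dx": 0.0239, "dy": 0.0324},
  ],
)

```text
$.increments[0]: bad value
```

Request:
move_arm(
  increments=[
    {"jaw": 1, "dz": 0.03},
    {"jaw": 1, "dz": 0.03},
    {"jaw": 1, "dz": 0.03},
    {"jaw": 1},
    {"jaw": 1},
  ],
)

```text
$.increments[0]: bad value
```

```bash
python3 - <<'E'
from h import *
s=arm.get_state(); i=arm.camera_info('wrist'); im=arm.grab_frame('wrist')
print(s['t'],s['eef_pos'],s['ee_rot'])
for n in ['round_slider_grip','strip_slider_grip']: print([(np.round(d['position'],4),round(d['score'],2)) for d in arm.pinpoint('wrist',n)[:3]])
for d in arm.silhouettes('wrist','round_slider_grip')[:1]:
    m=d['pixels']; print(m.sum(),rect('wrist',m,.008,i))
cv2.imwrite('pics/w1.png',im); print(np.round(i['extrinsics'],3))
E
```

```text
0.65 [0.301953   0.60367018 0.29216897] [-3.14157445e+00  1.58392424e-05 -4.63802835e-01]
[]
[]
[[-0.446 -0.859 -0.25   0.369]
 [-0.895  0.428  0.126  0.57 ]
 [-0.001  0.28  -0.96   0.384]
 [ 0.     0.     0.     1.   ]]
```

View pics/w1.png

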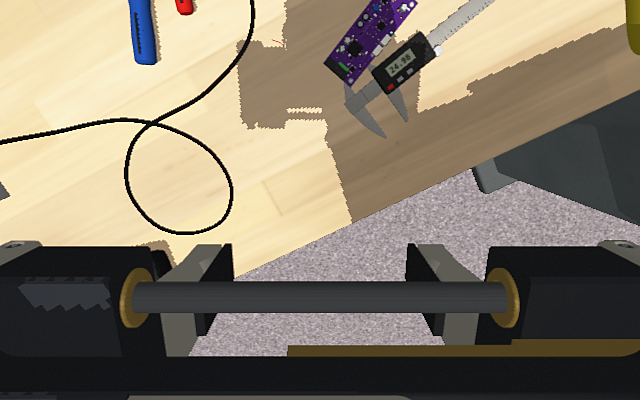

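Both move calls were refused, probably because every row needs all its keys. The wrist view still shows the start pose, with the fingers at (215,290) and (430,290). I'll resend with full rows.

Request:
move_arm(
  increments=[
    {"jaw": 1, "dx": 0, "dy": 0, "dz": 0, "twist": -0.113},
    {"jaw": 1, "dx": 0, "dy": 0, "dz": 0, "twist": -0.113},
    {"jaw": 1, "dx": 0.0239, "dy": 0.0324, "dz": 0, "twist": 0},
    {"jaw": 1, "dx": 0.0239, "dy": 0.0324, "dz": 0, "twist": 0},
    {"jaw": 1, "dx": 0.0239, "dy": 0.0324, "dz": 0, "twist": 0},
    {"jaw": 1, "dx": 0.0239, "dy": 0.0324, "dz": 0, "twist": 0},
    {"jaw": 1, "dx": 0.0239, "dy": 0.0324, "dz": 0, "twist": 0},
    {"jaw": 1, "dx": 0.0239, "dy": 0.0324, "dz": 0, "twist": 0},
    {"jaw": 1, "dx": 0.0239, "dy": 0.0324, "dz": 0, "twist": 0},
    {"jaw": 1, "dx": 0.0239, "dy": 0.0324, "dz": 0, "twist": 0},
    {"jaw": 1, "dx": 0.0239, "dy": 0.0324, "dz": 0, "twist": 0},
    {"jaw": 1, "dx": 0.0239, "dy": 0.0324, "dz": 0, "twist": 0},
  ],
)

```text
t: 1.85
eef_pos: [0.4582, 0.2306, 0.2926]
ee_rot: [-3.141, -0.001, -0.237]
force: [1.3, -0.7, -0.4]
width: 0.0879
gripper_force: 0.0
```

Request:
move_arm(
  increments=[
    {"jaw": 1, "dx": 0, "dy": 0, "dz": 0.03, "twist": 0},
    {"jaw": 1, "dx": 0, "dy": 0, "dz": 0.03, "twist": 0},
    {"jaw": 1, "dx": 0, "dy": 0, "dz": 0.03, "twist": 0},
    {"jaw": 1, "dx": 0, "dy": 0, "dz": 0, "twist": 0},
    {"jaw": 1, "dx": 0, "dy": 0, "dz": 0, "twist": 0},
  ],
)

```text
t: 2.27
eef_pos: [0.4576, 0.2319, 0.2017]
ee_rot: [3.139, 0.001, -0.238]
force: [1.4, 0.6, 0.7]
width: 0.0875
gripper_force: 0.0
```

```bash
python3 - <<'E'
from h import *
s=arm.get_state(); i=arm.camera_info('wrist'); im=arm.grab_frame('wrist')
print(s['t'],s['eef_pos'],s['ee_rot'])
print([(np.round(d['position'],4),round(d['score'],2)) for d in arm.pinpoint('wrist','round_slider_grip')[:3]])
for d in arm.silhouettes('wrist','round_slider_grip')[:1]:
    m=d['pixels']; w=m&(im.min(2)>140); print(m.sum(),w.sum(),rect('wrist',w,.008,i))
cv2.imwrite('pics/w2.png',im)
E
```

```text
2.2667 [0.45764317 0.23193461 0.20169992] [ 3.13873432e+00  1.18244725e-03 -2.37763565e-01]
[(array([0.4633, 0.2357, 0.0207]), 0.79)]
7059 3871 ((515.820556640625, 218.37744140625), (48.37510299682617, 81.23430633544922), 75.2965087890625)
```

View pics/w2.png

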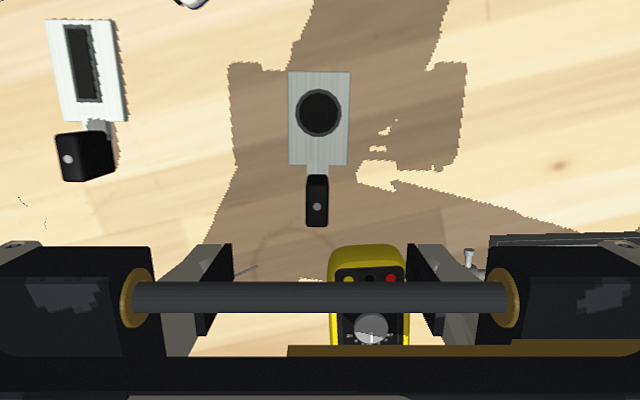

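The slider stands straight in the view, with its handle at (317,200), centred between the fingers (column 320). I go down and grip.

Request:
move_arm(
  increments=[
    {"jaw": 1, "dx": 0.001, "dy": 0, "dz": 0.032, "twist": 0},
    {"jaw": 1, "dx": 0, "dy": 0, "dz": 0.032, "twist": 0},
    {"jaw": 1, "dx": 0, "dy": 0, "dz": 0.032, "twist": 0},
    {"jaw": 1, "dx": 0, "dy": 0, "dz": 0.02, "twist": 0},
    {"jaw": 1, "dx": 0, "dy": 0, "dz": 0.011, "twist": 0},
    {"jaw": 1, "dx": 0, "dy": 0, "dz": 0, "twist": 0},
    {"jaw": -1, "dx": 0, "dy": 0, "dz": 0, "twist": 0},
    {"jaw": -1, "dx": 0, "dy": 0, "dz": 0, "twist": 0},
    {"jaw": -1, "dx": 0, "dy": 0, "dz": 0, "twist": 0},
    {"jaw": -1, "dx": 0, "dy": 0, "dz": 0, "twist": 0},
    {"jaw": -1, "dx": 0, "dy": 0, "dz": 0, "twist": 0},
    {"jaw": -1, "dx": 0, "dy": 0, "dz": 0, "twist": 0},
  ],
  force=40,
)

```text
t: 3.42
eef_pos: [0.4591, 0.2325, 0.0758]
ee_rot: [-3.141, -0.001, -0.238]
force: [0.3, -0.3, -0.9]
width: 0.0532
gripper_force: 0.0
```

Request:
move_arm(
  increments=[
    {"jaw": -1, "dx": 0, "dy": 0, "dz": 0, "twist": 0},
    {"jaw": -1, "dx": 0, "dy": 0, "dz": 0, "twist": 0},
    {"jaw": -1, "dx": 0, "dy": 0, "dz": 0, "twist": 0},
    {"jaw": -1, "dx": 0, "dy": 0, "dz": 0, "twist": 0},
    {"jaw": -1, "dx": 0, "dy": 0, "dz": 0, "twist": 0},
    {"jaw": -1, "dx": 0, "dy": 0, "dz": 0, "twist": 0},
    {"jaw": -1, "dx": 0, "dy": 0, "dz": 0, "twist": 0},
    {"jaw": -1, "dx": 0, "dy": 0, "dz": 0, "twist": 0},
  ],
)

```text
t: 4.08
eef_pos: [0.4589, 0.2322, 0.0751]
ee_rot: [3.142, 0.0, -0.238]
force: [0.9, 0.2, 0.7]
width: 0.0176
gripper_force: 40.0
```

Gripped at 17.6 mm. I lift and carry it to the front of the stage.

Request:
move_arm(
  increments=[
    {"jaw": -1, "dx": 0, "dy": 0, "dz": -0.02, "twist": 0},
    {"jaw": -1, "dx": 0, "dy": 0, "dz": -0.03, "twist": -0.074},
    {"jaw": -1, "dx": 0.0061, "dy": 0.0249, "dz": 0, "twist": 0},
    {"jaw": -1, "dx": 0.0061, "dy": 0.0249, "dz": 0, "twist": 0},
    {"jaw": -1, "dx": 0.0061, "dy": 0.0249, "dz": 0, "twist": 0},
    {"jaw": -1, "dx": 0.0061, "dy": 0.0249, "dz": 0, "twist": 0},
    {"jaw": -1, "dx": 0.0061, "dy": 0.0249, "dz": 0, "twist": 0},
    {"jaw": -1, "dx": 0.0061, "dy": 0.0249, "dz": 0, "twist": 0},
    {"jaw": -1, "dx": 0.0061, "dy": 0.0249, "dz": 0, "twist": 0},
    {"jaw": -1, "dx": 0, "dy": 0, "dz": 0, "twist": 0},
    {"jaw": -1, "dx": 0, "dy": 0, "dz": 0, "twist": 0},
  ],
)

```text
t: 5.0
eef_pos: [0.4724, 0.0521, 0.1251]
ee_rot: [3.141, 0.0, -0.166]
force: [0.0, 0.1, -1.4]
width: 0.018
gripper_force: 40.0
```

```bash
python3 - <<'E'
from h import *
s=arm.get_state(); i=arm.camera_info('wrist'); im=arm.grab_frame('wrist')
print(s['t'],s['eef_pos'],s['ee_rot'],s['force'])
for n in ['stage','stage_home','round_slider_grip']: print(n,[(np.round(d['position'],4),round(d['score'],2)) for d in arm.pinpoint('wrist',n)[:2]])
cv2.imwrite('pics/w3.png',im)
np.savez('w3.npz',K=i['K'],E=i['extrinsics'])
E
```

```text
5.0 [0.4723769  0.05213921 0.12505456] [ 3.14138076e+00  3.53027388e-04 -1.66257671e-01] [ 0.02230458  0.09755089 -1.44181224]
stage []
stage_home []
round_slider_grip [(array([0.4745, 0.0544, 0.0708]), 0.68)]
```

View pics/w3.png

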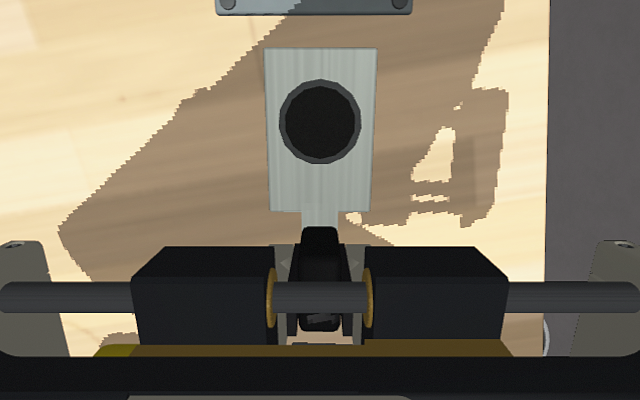

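The wrist view shows the stage's front edge across the top at row ~14, from column 216 to 412. The held plate is straight, with its front edge at row 48, columns 264-377.

```bash
python3 - <<'E'
from h import *
d=np.load('w3.npz'); i=dict(K=d['K'],extrinsics=d['E'])
p=plane('wrist',[[216,14.5],[412.5,13.5]],0.0,i); m=p.mean(0)
v=p[0]-p[1]; print('edge',p,np.linalg.norm(v),'stage yaw',np.arctan2(v[1],v[0])-np.pi/2)
q=plane('wrist',[[264,49],[377,47.5],[270,209],[371,211]],0.057,i); print('plate',q, q[:2].mean(0),q[2:].mean(0))
f=q[:2].mean(0)-q[2:].mean(0);print('plate yaw',np.arctan2(f[1],f[0]))
for yaw in (-.164,-.175):
    X=np.array([np.cos(yaw),np.sin(yaw)]); Y=np.array([np.sin(yaw),-np.cos(yaw)])
    home=m+X*(-28); home=m-X*.028
    e=home-np.array([.4724,.0521]); print(yaw,'home',home,'dx,dy',e@X,e@Y)
E
```

```text
edge [[ 0.60520373  0.08951591]
 [ 0.58731409 -0.0210753 ]] 0.11202881387519191 stage yaw -0.1603743937705071
plate [[0.57337699 0.05924327]
 [0.56596794 0.011097  ]
 [0.50225535 0.07140153]
 [0.49311523 0.02264885]] [0.56967246 0.03517014] [0.49768529 0.04702519]
plate yaw -0.16321789879972304
-0.164 home [0.56863461 0.03879175] dx,dy 0.09711612566150865 -0.002582144245586251
-0.175 home [0.56868656 0.03909534] dx,dy 0.09708015319833271 -0.003958237654951918
```

Request:
move_arm(
  increments=[
    {"jaw": -1, "dx": 0, "dy": -0.003, "dz": 0.02, "twist": 0},
    {"jaw": -1, "dx": 0, "dy": 0, "dz": 0.02, "twist": -0.003},
    {"jaw": -1, "dx": 0, "dy": 0, "dz": 0, "twist": 0},
    {"jaw": -1, "dx": 0.012, "dy": 0, "dz": 0, "twist": 0},
    {"jaw": -1, "dx": 0.012, "dy": 0, "dz": 0, "twist": 0},
    {"jaw": -1, "dx": 0.012, "dy": 0, "dz": 0, "twist": 0},
    {"jaw": -1, "dx": 0.012, "dy": 0, "dz": 0, "twist": 0},
    {"jaw": -1, "dx": 0, "dy": 0, "dz": 0, "twist": 0},
    {"jaw": -1, "dx": 0, "dy": 0, "dz": 0, "twist": 0},
  ],
)

```text
t: 5.95
eef_pos: [0.5207, 0.049, 0.0856]
ee_rot: [3.142, -0.0, -0.161]
force: [-0.5, -0.3, -1.6]
width: 0.0177
gripper_force: 40.0
```

```bash
python3 - <<'E'
from h import *
s=arm.get_state(); i=arm.camera_info('wrist'); im=arm.grab_frame('wrist')
print(s['t'],s['eef_pos'],s['ee_rot'],s['force'])
cv2.imwrite('pics/w4.png',im)
E
```

```text
5.95 [0.52070455 0.04900816 0.0855528 ] [ 3.14158887e+00 -2.94103426e-05 -1.60742184e-01] [-0.51659966 -0.33215177 -1.56564012]
```

View pics/w4.png

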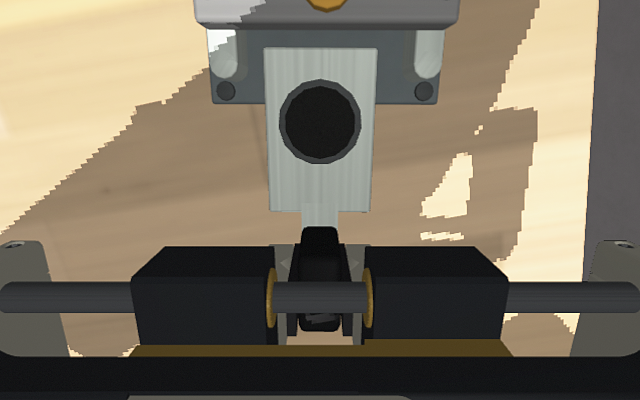

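The view shows the plate's front entering between the guides (inner edges at columns 238 and 414, channel middle about 325) with the plate's middle at 320.5. I shift 2 mm right and go on in.

Request:
move_arm(
  increments=[
    {"jaw": -1, "dx": 0, "dy": 0.002, "dz": 0, "twist": 0},
    {"jaw": -1, "dx": 0.009, "dy": 0, "dz": 0, "twist": 0},
    {"jaw": -1, "dx": 0.009, "dy": 0, "dz": 0, "twist": 0},
    {"jaw": -1, "dx": 0.009, "dy": 0, "dz": 0, "twist": 0},
    {"jaw": -1, "dx": 0.009, "dy": 0, "dz": 0, "twist": 0},
    {"jaw": -1, "dx": 0.007, "dy": 0, "dz": 0, "twist": 0},
    {"jaw": -1, "dx": 0, "dy": 0, "dz": 0.002, "twist": 0},
    {"jaw": -1, "dx": 0, "dy": 0, "dz": 0, "twist": 0},
  ],
)

```text
t: 6.67
eef_pos: [0.5626, 0.0394, 0.0824]
ee_rot: [3.141, 0.001, -0.162]
force: [-0.9, 0.3, -0.6]
width: 0.0174
gripper_force: 40.0
```

Request:
move_arm(
  increments=[
    {"jaw": -1, "dx": 0.002, "dy": 0, "dz": 0, "twist": 0},
    {"jaw": -1, "dx": 0.002, "dy": 0, "dz": 0, "twist": 0},
    {"jaw": -1, "dx": 0, "dy": 0, "dz": 0, "twist": 0},
    {"jaw": -1, "dx": 0, "dy": 0, "dz": 0, "twist": 0},
  ],
)

```text
t: 7.0
eef_pos: [0.5665, 0.0391, 0.0832]
ee_rot: [-3.142, -0.0, -0.161]
force: [0.1, 0.9, -1.2]
width: 0.0179
gripper_force: 40.0
```

No contact yet. I lower a little and push on to the stop in small steps.

Request:
move_arm(
  increments=[
    {"jaw": -1, "dx": 0.0015, "dy": 0, "dz": 0.001, "twist": 0},
    {"jaw": -1, "dx": 0.0015, "dy": 0, "dz": 0, "twist": 0},
    {"jaw": -1, "dx": 0, "dy": 0, "dz": 0, "twist": 0},
    {"jaw": -1, "dx": 0, "dy": 0, "dz": 0, "twist": 0},
  ],
)

```text
t: 7.33
eef_pos: [0.5683, 0.0384, 0.0817]
ee_rot: [3.141, 0.002, -0.161]
force: [-5.2, 1.9, 0.3]
width: 0.0179
gripper_force: 40.0
```

Contact with the stop (about 5 N) comes at the expected home position. I lower the last millimetre, open and go straight up.

Request:
move_arm(
  increments=[
    {"jaw": -1, "dx": 0, "dy": 0, "dz": 0.001, "twist": 0},
    {"jaw": -1, "dx": 0, "dy": 0, "dz": 0, "twist": 0},
    {"jaw": 0.0, "dx": 0, "dy": 0, "dz": 0, "twist": 0},
    {"jaw": 0.0, "dx": 0, "dy": 0, "dz": 0, "twist": 0},
    {"jaw": 0.0, "dx": 0, "dy": 0, "dz": 0, "twist": 0},
    {"jaw": 0.0, "dx": 0, "dy": 0, "dz": 0, "twist": 0},
    {"jaw": 0.0, "dx": 0, "dy": 0, "dz": 0, "twist": 0},
    {"jaw": 0.0, "dx": 0, "dy": 0, "dz": 0, "twist": 0},
  ],
)

```text
t: 8.0
eef_pos: [0.5697, 0.0386, 0.0812]
ee_rot: [-3.141, -0.0, -0.161]
force: [-0.7, 0.4, -0.2]
width: 0.0432
gripper_force: 0.0
```

Request:
move_arm(
  increments=[
    {"jaw": 0.0, "dx": 0, "dy": 0, "dz": -0.01, "twist": 0},
    {"jaw": 0.0, "dx": 0, "dy": 0, "dz": -0.02, "twist": 0},
    {"jaw": 0.0, "dx": 0, "dy": 0, "dz": -0.03, "twist": 0},
    {"jaw": 0.0, "dx": 0, "dy": 0, "dz": -0.03, "twist": 0},
    {"jaw": 0.0, "dx": -0.02, "dy": 0, "dz": -0.02, "twist": 0},
    {"jaw": 0.0, "dx": -0.02, "dy": 0, "dz": 0, "twist": 0},
    {"jaw": 0.0, "dx": 0, "dy": 0, "dz": 0, "twist": 0},
  ],
)

```text
t: 8.58
eef_pos: [0.5279, 0.0451, 0.1935]
ee_rot: [-3.139, -0.002, -0.161]
force: [-2.2, -0.4, -1.0]
width: 0.0437
gripper_force: 0.0
```

```bash
python3 - <<'E'
from h import *
s=arm.get_state(); im=arm.grab_frame('wrist')
print(s['t'],s['eef_pos'],s['width'],s['force'])
for n in ['stage_home','round_slider_grip']: print(n,[(np.round(d['position'],4),round(d['score'],2)) for d in arm.pinpoint('wrist',n)[:2]])
arm.grab_frame('side')
for n in ['round_slider_grip','strip_slider_grip']: print(n,[(np.round(d['position'],4),round(d['score'],2)) for d in arm.pinpoint('side',n)[:2]])
cv2.imwrite('pics/w5.png',im)
E
```

```text
8.5833 [0.52792044 0.04512964 0.19345363] 0.04370609132154123 [-2.17078664 -0.4122666  -0.95212784]
stage_home []
round_slider_grip [(array([0.5736, 0.0384, 0.0281]), 0.93)]
round_slider_grip [(array([0.5697, 0.0373, 0.029 ]), 0.69)]
strip_slider_grip [(array([0.5378, 0.4026, 0.0227]), 0.87)]
```

View pics/w5.png

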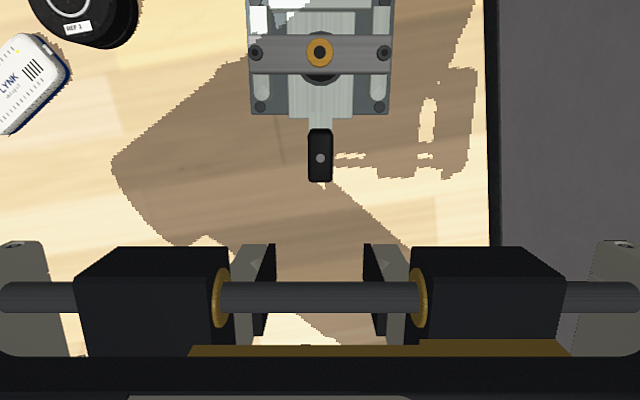

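The picture shows the slider under the bar: handle at (320,155), disc beneath the bush at (320,52), straight and centred between the guides. The pinpointed handle height of about 28 mm means it lies flat on the stage floor. The arm is clear, so I hand the job in.

```bash
python3 -c "
from station import arm
print(arm.job_done())"
```

```text
the job is handed in; nothing more can be done
None
```

The round-disc slider lies flat and straight under the bar, pushed up to the stop and released; the strip slider was not touched, and the job is handed in, though no verdict was returned.

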